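Wind a headlamp along its test slide to the mark

TASK

Wind the handwheel of the lamp test slide to move the headlamp away from the wheel until the pointer on its carriage lines up with the tongue of the mark post. A shelf covers the far side of the wheel, so let go of a grip before it goes under and take the next one. Move the lamp only by the wheel - do not touch the lamp or its carriage - and leave the things lying about where they are.

Things in the scene. Friction and masses are not known exactly. Their poses are not given: they have to be found in the camera images.
- rig: Lamp test slide, a fixed machine. Origin on the bench directly below the handwheel's vertical axis; z up; its -x side faces the robot (within about 0.2 rad); two rails run along its -y at x = 95 and 155 mm. Grey gearbox 90 x 90 mm, 60 mm tall, under the wheel. A screen 180 mm tall closes the rails' end at y = -500 mm.
- shelf_edge (a point): Middle of the lower robot-side edge of the dark steel shelf over the far part of the wheel. In the rig's frame the shelf spans x = 50 to 175 mm, y = -101 to 101 mm, underside 165 and top 177 mm above the bench; it carries a reel of solder (up to 238 mm) and stands on two uprights at its far corners.
- wheel_axis (a point): Centre of the steel handwheel, 76 mm above the bench; its axis is vertical. The rim is a 12 mm round bar bent to a circle of 75 mm radius (top of the rim 82 mm above the bench), with three spokes, each leading to an upright grip on the rim.
- wheel (a joint): Angle of the handwheel in rad, growing clockwise seen from above. One clockwise turn (6.28 rad) moves the carriage 80 mm away from the wheel, along the rig's -y. It turns stiffly (about 3 N at a grip) and stays where it is left. At 0 one grip stands 60 degrees to each side of the side that faces the robot and one is at the far side.
- handle_a (a point): First grip: upright black plastic grip on the wheel rim, round, 25 mm in diameter, 52 mm tall (83 to 135 mm above the bench), spinning freely on its own pin, so a gripper holding it need not turn. The point is on its axis, 117 mm above the bench and 75 mm from the wheel axis. The three grips are alike, 120 degrees apart.
- handle_b (a point): Second grip: the same, the next one 120 degrees clockwise from the first.
- handle_c (a point): Third grip: the same, the next one 120 degrees clockwise from the second.
- carriage: Aluminium carriage 100 x 90 mm on the rails, with a steel yoke holding a round black motorcycle headlamp 138 mm in diameter and 100 mm deep, its glass facing the rig's -y (top of the lamp 207 mm above the bench). Origin at the carriage's centre, 46 mm above the bench; axes as the rig's. The robot must not touch it.
- pointer (a point): Tip of the flat steel pointer, a tongue that reaches from the carriage towards the robot's side (rig -x), 55 mm above the bench.
- mark_post: Small fixed dark steel post on a foot 46 x 36 mm, 62 mm tall, bolted down beside the rails on the robot's side; its steel tongue 5 mm wide reaches towards the rails (rig +x). Origin on the bench below the tongue's tip; axes as the rig's.
- mark (a point): Tip of the mark post's tongue, 55 mm above the bench; axes as the rig's. The pointer is lined up when both tips have the same y in this frame; the pointer starts 82 to 130 mm to the +y side of it.
- heatsink: Bystander: black finned heat sink 110 x 66 x 38 mm, origin at the centre of its underside.
- wrench: Bystander: open-ended wrench 160 mm long, lying flat.
- screwdriver: Bystander: screwdriver 190 mm long, lying flat.
- tape: Bystander: black roll of tape 100 mm in diameter, 24 mm high.
- jar: Bystander: clear jar 64 mm in diameter, 90 mm tall.
- bracket: Bystander: steel U-shaped lamp bracket 120 x 50 x 55 mm.
There are look-alikes about, which are no part of the job. Of the things like the mark_post, leave any that is orange or purple; of the rest the larger one is meant.

How it is judged:
By the outcome, as a careful person would: the job done as asked, in the order asked, and still so for the second after the job is handed in, with the robot touching nothing.
It also fails if it takes over 69 s, if anything falls off the work surface, if the arm or the gripper's body presses on something with over 40 N, if the wrist force passes 120 N, or if a joint passes its speed limit or range.

ROBOT

A 7-joint arm with a two-finger parallel gripper is mounted at the origin on the work surface. World frame = base frame: x ahead of the robot, y to its left, z up, the work surface at z = 0. Lengths are in mm, angles in rad, forces in N, time in s.
With the tool pointing down it reaches from about 400 to 925 mm from the base axis. Payload 4.1 kg.
Tool frame: the origin (TCP) lies on the centre line of the jaws, within the pads' length; the fingertips stand 8 mm ahead of it and the grasp point (between the pads) lies 11 mm behind it; z points along the fingers, y is the line along which they close (so a half turn about z gives the same grasp; the last joint's range is limited). The gripper opens to 85 mm and grips with 20 to 120 N. Pads are 22 mm wide; open, the fingers measure 114 mm over their backs; the gripper's body (76 mm by 85 mm) begins 54 mm behind the grasp point. The pads swing forward as they close: fully open they stand 13 mm farther back than shut.
Start: joints at [-1.256, 0.398, 0.045, 1.537, -0.019, 1.207, -0.051], TCP at [261.342, 595.183, 239.347] pointing down, gripper open.
Joint ranges: [-2.82, 2.82], [-0.49, 2.23], [-1.37, 1.46], [0, 2.46], [-1.36, 4.5], [0.23, 2], [-2.94, 2.94]. Speed limits (rad/s): [2.57, 2.57, 3.14, 3.14, 3.14, 3.14, 3.14].

INTERFACE

Orientations are given as a unit quaternion [w, x, y, z].
In Python, from workcell import env gives the robot as it stands.
- The arm moves only by the shell command python3 -m crank 'ROWS' [FORCE]. ROWS is a JSON object of lists of equal length, an entry for each row: "xyz": the shift along the world's x, y, z in units of 300 mm (1.0 is 300 mm), a list of three; "dr": the turn, a rotation vector about the world's x, y, z in units of 120 degrees (1.0 is 120 degrees), a list of three; "hand": the opening, from -1 (shut) to 1 (fully open). In form: {"xyz": [[dx, dy, dz], ...], "dr": [[wx, wy, wz], ...], "hand": [hand, ...]}. A call has 1 to 8 rows; each row is the pose to reach, as a shift and turn from the pose commanded when the call began; what a row does not reach only later rows make up. A row lasts 1/8 s, in which the tool goes at most 62.5 mm and 10.7 degrees, less where a joint would pass 70% of its speed; a pose out of reach is approached as far as the arm can. A call with a number of a shift or a turn outside -1 to 1 is refused whole. A call with a gripper value outside its range is refused whole. The fingers move at their own pace and stop on an object; FORCE is the grip in N (left out, the last holds). Time passes only in rows, so rows that repeat a pose let the fingers close. It gives the time, the measured TCP pose, the force, the opening and the grip force at its end, in the units of the state.
- env.state(): the state, without advancing time (a new reading comes with each control period).
- env.capture(name): name is "side" or "top"; returns the picture (400x640x3 uint8, red, green, blue); there is no depth.
- env.calibration(name): a dict with "fx", "fy", "cx", "cy" (pixels), "R" (3x3) and "t" (3): a world point X has camera coordinates R X + t. Camera axes: x right, y down, z forward; pixel columns grow to the right and rows downward; lengths in mm; the calibration is good to about 2 mm. A picture is of the moment at which its call begins. calibration takes no time and is no camera call.
- env.sign_off(): hands the job in; it is judged then, once.
Trained networks look in the newest picture that a camera, given by its name, has taken for a name from the list of things; names that differ only in an ending like _2 or _b are one class to them, and where a whole thing is asked for, a point or a joint stands for the part that bears it (a point fixed in the world has none). Each returns a list of dicts, best first, with "p" (0 to 1); they miss things now and then, are a little off and sometimes report something else, mostly with a low value. They report only what shows in the picture. A call takes as long as a camera call. They do not tell look-alikes from the thing itself.
- env.cut_out(name, camera): "region" (400x640 bool, what is visible of it).
- env.spot_point(name, camera): "location" ([x, y, z] in mm, in world coordinates, good to about 4 mm: a listed point, or the origin of a listed thing).
The state is a dict: "t": time; "joint_positions": joint angles; "dq": joint speeds; "tau": joint torques, N m; "tool_pos": TCP position; "tcp_rot": TCP orientation; "force": force on the tool from outside, world axes, zero at the start; "moment": the same for the moment, N m; "finger_gap": finger opening in mm; "grasp_force": force on a finger pad.
Only numpy, scipy, OpenCV 4.12 (cv2) and the standard library are available. Lean on these libraries where they do the work, as an engineer would, in place of code of your own. Each camera call takes 0.05 s, during which the arm holds its last target. There are 200 camera calls.

## Working session

There is one attempt and no reset: what is moved stays moved. The work goes in short steps, Python scripts to look and compute and a shell command to move; the robot and the scene stay as the last step left them, time stands still between calls to the robot, and variables do not carry over. Pictures are saved under pics/ and viewed, at most 10 in all, crops included, and the job is handed in when it is done.

```bash
mkdir -p pics; ls
python3 - <<'E'
from workcell import env
import cv2,numpy as np
s=env.state();print(s)
for c in("side","top"):
    cv2.imwrite(f"pics/{c}0.png",env.capture(c)[:,:,::-1])
    k=env.calibration(c);R=np.array(k["R"]);print(c,k["fx"],(-R.T@np.array(k["t"])).round(),R.round(2).tolist())
    for n in["rig","shelf_edge","wheel_axis","handle_a","carriage","pointer","mark_post","mark"]:
        for d in env.spot_point(n,c)[:5]:print(n,round(d["p"],2),np.round(d["location"],0))
E
```

```text
pics
{'t': 0.0, 'joint_positions': array([-1.25596914,  0.3992118 ,  0.04506258,  1.53789566, -0.01869243,
        1.20689414, -0.0507211 ]), 'dq': array([-1.29750585e-04,  1.53118791e-03, -1.09813078e-03, -7.21577978e-04,
       -3.63903837e-04,  1.07456210e-03, -4.83184947e-05]), 'tau': array([-8.96609890e-04, -4.75130546e+01,  1.36420682e+00, -2.54215801e+01,
        1.14741951e-02,  9.42062616e-03, -3.00466724e-06]), 'tool_pos': array([261.12203752, 594.56101109, 238.24427681]), 'tcp_rot': array([-1.27083892e-04,  2.05407447e-01,  9.78676041e-01, -9.85520028e-04]), 'force': array([ 0.4763183 , -0.09526689,  0.68321958]), 'moment': array([-0.02378052, -0.0065293 , -0.0428618 ]), 'grasp_force': 0.0, 'finger_gap': 85.2795490011672}
side 437.3344854505516 [ 454. -990.  843.] [[1.0, -0.06, -0.0], [-0.04, -0.57, -0.82], [0.05, 0.82, -0.58]]
rig 0.82 [568. 101.  -2.]
shelf_edge 0.62 [ 414. -102.   -4.]
shelf_edge 0.57 [614.  92. 163.]
shelf_edge 0.42 [ 529. -110.   54.]
wheel_axis 0.84 [572. 102.  75.]
handle_a 0.62 [619. 158. 116.]
handle_a 0.54 [595.  27. 120.]
handle_a 0.46 [492. 110
[... 431 characters left out ...]
 0.08, -0.22], [0.21, -0.01, -0.98]]
rig 0.8 [572. 102.  -2.]
shelf_edge 0.68 [621.  89. 170.]
wheel_axis 0.64 [568. 103.  76.]
wheel_axis 0.46 [592.  30. 116.]
handle_a 0.6 [592.  26. 119.]
handle_a 0.53 [495. 113. 117.]
handle_a 0.37 [619. 159. 116.]
handle_a 0.32 [604. 324.   4.]
carriage 0.85 [ 661. -130.   41.]
carriage 0.3 [ 372. -243.    0.]
carriage 0.26 [449. 334.  -2.]
pointer 0.56 [ 527. -108.   57.]
mark_post 0.66 [ 506. -217.    1.]
mark_post 0.63 [ 373. -450.   -4.]
mark_post 0.54 [432.  39.  -1.]
mark_post 0.38 [ 311. -335.    0.]
mark_post 0.27 [605. 323.   4.]
mark 0.55 [434.  37.  56.]
mark 0.52 [ 317. -339.   34.]
mark 0.52 [ 375. -449.   40.]
mark 0.45 [ 502. -223.   53.]
```

View pics/side0.png

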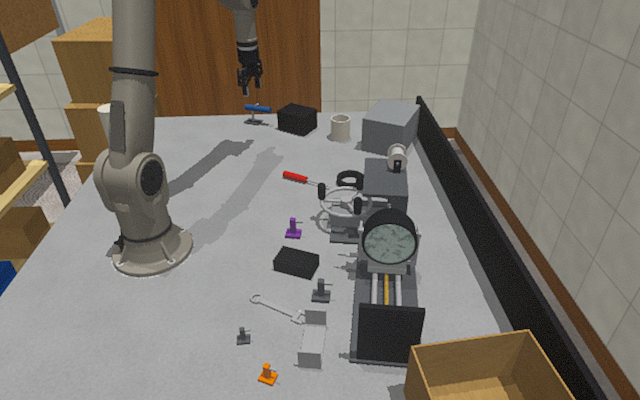

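View pics/top0.png

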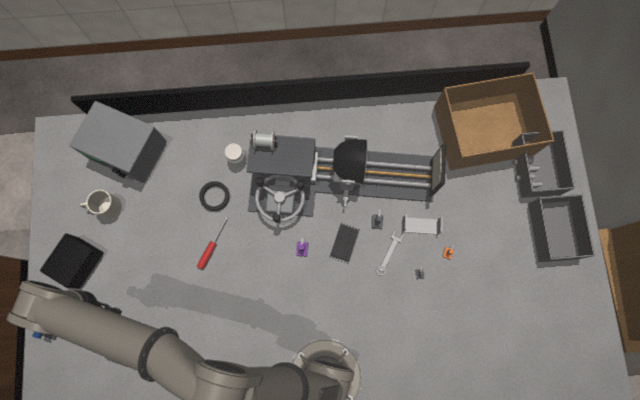

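The pictures show four posts (side-view pixels). Purple is at (293,229) and orange at (267,374), so neither counts. The dark ones are at (320,290), world about (507,-217), and at (243,336), a smaller one at world (312,-337). I choose the larger dark one at (320,290). The three wheel grips sit at about 180°, +58° and -64° in the rig frame. Next I triangulate these and check the choice in a crop.

```bash
cat > h.py <<'E'
from workcell import env
import cv2,numpy as np
def P(c):
    k=env.calibration(c);K=np.array([[k["fx"],0,k["cx"]],[0,k["fy"],k["cy"]],[0,0,1]])
    return K@np.c_[np.array(k["R"]),np.array(k["t"])]
PS={c:P(c) for c in("side","top")}
def px(c,X):
    u=PS[c]@np.r_[X,1];return u[:2]/u[2]
def both(name,tol=25):
    "pairs of detections of both views, triangulated"
    D={c:[np.array(d["location"]) for d in env.spot_point(name,c) if d["p"]>.25] for c in PS}
    out=[]
    for a in D["side"]:
        for b in D["top"]:
            if np.linalg.norm(a-b)<tol:
                T=cv2.triangulatePoints(PS["side"],PS["top"],px("side",a),px("top",b)).ravel()
                out.append((T[:3]/T[3],(a+b)/2))
    return out
def snap():
    return {c:env.capture(c) for c in PS}
E
python3 - <<'E'
from h import *
im=snap()
for n in["wheel_axis","handle_a","pointer","mark","carriage","shelf_edge"]:
    for t,m in both(n):print(n,"tri",t.round(1),"mean",m.round(1),"side px",px("side",m).round())
a=cv2.resize(im["side"][170:350,225:425],None,fx=3,fy=3,interpolation=cv2.INTER_CUBIC)
cv2.imwrite("pics/crop1.png",a[:,:,::-1])
E
```

```text
handle_a tri [494.2 111.9 115.2] mean [493.8 111.2 115.5] side px [321. 189.]
pointer tri [ 530.3 -109.6   55.5] mean [ 530.2 -110.1   56.4] side px [338. 252.]
mark tri [435.4  32.8  60.5] mean [435.4  35.5  55.7] side px [302. 221.]
mark tri [ 313.4 -338.    42.7] mean [ 313.2 -336.6   35.5] side px [251. 330.]
mark tri [ 374.7 -446.5   44.6] mean [ 374.8 -447.6   42.4] side px [276. 370.]
mark tri [ 502.3 -219.9   55.3] mean [ 502.8 -219.2   53.1] side px [331. 283.]
carriage tri [ 657.5 -133.1   48.5] mean [ 658.3 -132.3   44.4] side px [387. 259.]
shelf_edge tri [618.7  89.7 164.2] mean [617.8  89.9 165.8] side px [363. 177.]
```

View pics/crop1.png

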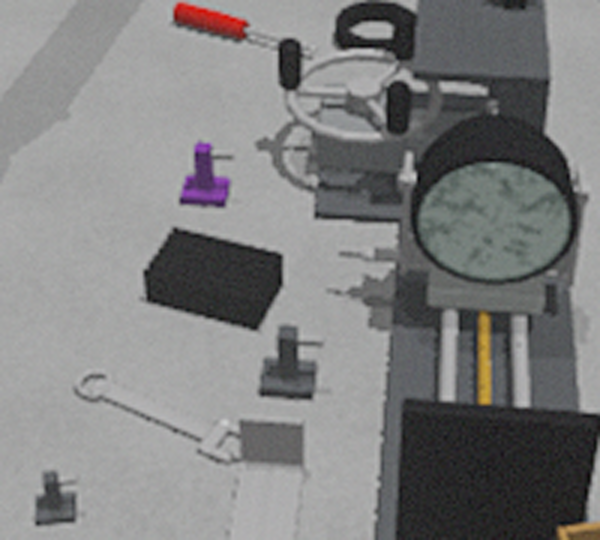

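The crop confirms it: the larger dark post stands at crop (288,365), with its tongue tip at about (322,345), side pixel (332,285). The small dark one is at crop (55,500). Triangulated heights agree with the text: grip 115, pointer 55.5, mark 55.3, shelf 164. I move over the grip at 170° first.

```bash
python3 -m crank '{"xyz":[[0.1,-0.2,0],[0.2,-0.4,0],[0.3,-0.6,0],[0.4,-0.8,0],[0.485,-1,0],[0.485,-1,0]],"dr":[[0,0,0.06],[0,0,0.122],[0,0,0.122],[0,0,0.122],[0,0,0.122],[0,0,0.122]],"hand":[1,1,1,1,1,1]}' 40
```

```text
t: 2.35
tool_pos: [408.9, 290.5, 239.7]
tcp_rot: [0.0, 0.082, 0.997, -0.0]
force: [-0.3, -0.1, 0.4]
finger_gap: 85.1
grasp_force: 0.0
```

```bash
python3 -m crank '{"xyz":[[0.1,-0.2,-0.05],[0.2,-0.4,-0.1],[0.295,-0.607,-0.15],[0.295,-0.607,-0.15],[0.295,-0.607,-0.15]],"dr":[[0,0,0],[0,0,0],[0,0,0],[0,0,0],[0,0,0]],"hand":[1,1,1,1,1]}' 40
```

```text
t: 2.98
tool_pos: [495.6, 111.3, 194.2]
tcp_rot: [-0.0, 0.081, 0.997, -0.0]
force: [0.2, -0.0, 0.2]
finger_gap: 85.2
grasp_force: 0.0
```

```bash
python3 -m crank '{"xyz":[[0,0.005,-0.12],[0,0.005,-0.24],[0,0.005,-0.27],[0,0.005,-0.27],[0,0.005,-0.27],[0,0.005,-0.27],[0,0.005,-0.27],[0,0.005,-0.27]],"dr":[[0,0,0],[0,0,0],[0,0,0],[0,0,0],[0,0,0],[0,0,0],[0,0,0],[0,0,0]],"hand":[1,1,1,-1,-1,-1,-1,-1]}' 40
python3 - <<'E'
from h import *
im=snap()
for t,m in both("handle_a")+both("wheel_axis"):print("tri",t.round(1),"mean",m.round(1))
a=np.hstack([cv2.resize(im["side"][130:250,270:430],None,fx=2.5,fy=2.5),cv2.resize(im["top"][120:240,220:380],None,fx=2.5,fy=2.5)])
cv2.imwrite("pics/crop2.png",a[:,:,::-1])
E
```

```text
t: 3.98
tool_pos: [496.1, 114.4, 114.6]
tcp_rot: [0.001, 0.079, 0.997, 0.0]
force: [-1.3, -1.1, 7.2]
finger_gap: 23.4
grasp_force: 39.1
tri [591.6  27.  117.4] mean [591.8  27.4 116.5]
tri [568.7  99.1  74.7] mean [568.6  99.2  75.8]
```

View pics/crop2.png

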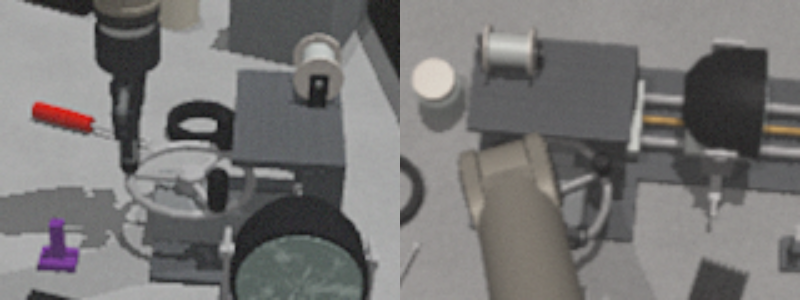

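The side crop shows the fingers around the robot-side grip at (128,165), with the shelf and reel clear of them; the other visible grip is at (217,188). Now I work out the arc rows.

```bash
cat >> h.py <<'E'
C=np.array([569,99.5])
def pos(a,r=75): return C+r*np.array([np.cos(np.radians(a)),np.sin(np.radians(a))])
def arc(cmd,angs):
    "shifts in move units from commanded xy to points on the grip circle"
    return [((pos(a)-cmd)/300).round(3).tolist() for a in angs]
E
python3 - <<'E'
from h import *
print(arc([495.3,114.6],[163,156,149,142,135,128,128]))
print(arc(pos(128),[121,114,107,100,93,86,85]))
E
```

```text
[[0.007, 0.023], [0.017, 0.051], [0.031, 0.078], [0.049, 0.104], [0.069, 0.126], [0.092, 0.147], [0.092, 0.147]]
[[0.025, 0.017], [0.052, 0.031], [0.081, 0.042], [0.111, 0.049], [0.141, 0.053], [0.171, 0.052], [0.176, 0.052]]
```

```bash
python3 -m crank '{"xyz":[[0.007,0.023,0],[0.017,0.051,0],[0.031,0.078,0],[0.049,0.104,0],[0.069,0.126,0],[0.092,0.147,0],[0.092,0.147,0]],"dr":[[0,0,0],[0,0,0],[0,0,0],[0,0,0],[0,0,0],[0,0,0],[0,0,0]],"hand":[-1,-1,-1,-1,-1,-1,-1]}' 40
```

```text
t: 5.15
tool_pos: [524.4, 159.6, 114.6]
tcp_rot: [0.001, 0.079, 0.997, 0.001]
force: [1.0, 0.8, 4.2]
finger_gap: 23.2
grasp_force: 39.6
```

```bash
python3 -m crank '{"xyz":[[0.025,0.017,0],[0.052,0.031,0],[0.081,0.042,0],[0.111,0.049,0],[0.141,0.053,0],[0.171,0.052,0],[0.176,0.052,0],[0.176,0.052,0]],"dr":[[0,0,0],[0,0,0],[0,0,0],[0,0,0],[0,0,0],[0,0,0],[0,0,0],[0,0,0]],"hand":[-1,-1,-1,-1,-1,-1,-1,-1]}' 40
python3 - <<'E'
from h import *
im=snap()
for n in["handle_a","wheel_axis","pointer","mark"]:
    for t,m in both(n):print(n,"tri",t.round(1),"mean",m.round(1))
E
```

```text
t: 6.15
tool_pos: [576.3, 174.6, 114.7]
tcp_rot: [0.0, 0.079, 0.997, 0.001]
force: [-2.2, -0.4, 6.5]
finger_gap: 23.4
grasp_force: 39.8
handle_a tri [629.   55.  119.2] mean [629.9  56.4 116.1]
wheel_axis tri [569.6 102.2  74.8] mean [569.3 101.9  75.2]
pointer tri [ 527.7 -124.8   53.5] mean [ 527.4 -126.6   56.4]
mark tri [434.   31.4  60.6] mean [434.   34.2  55.6]
mark tri [ 374.6 -448.5   44.9] mean [ 374.8 -448.7   41.5]
mark tri [ 505.7 -219.7   52.9] mean [ 505.8 -219.4   53.6]
mark tri [ 313.5 -338.6   38.4] mean [ 313.6 -337.8   33.6]
```

```bash
python3 -m crank '{"xyz":[[0,0,0],[0,0,0],[0,0,0],[0,0,0.1],[0,0,0.2],[-0.125,-0.177,0.2],[-0.249,-0.353,0.2],[-0.249,-0.353,0.2]],"dr":[[0,0,0],[0,0,0],[0,0,0],[0,0,0],[0,0,0],[0,0,0],[0,0,0],[0,0,0]],"hand":[0.5,0.5,0.5,0.5,0.5,0.5,0.5,0.5]}' 40
python3 - <<'E'
from h import *
im=snap();print(env.state()["tool_pos"])
for n in["handle_a","wheel_axis"]:
    for t,m in both(n):print(n,"tri",t.round(1),"mean",m.round(1))
for c in PS:print(c,[(round(d["p"],2),np.round(d["location"])) for d in env.spot_point("handle_a",c)[:4]])
E
```

```text
t: 7.65
tool_pos: [498.1, 63.7, 173.0]
tcp_rot: [-0.001, 0.082, 0.997, -0.001]
force: [0.1, 0.2, -0.7]
finger_gap: 63.9
grasp_force: 0.0
[500.85208434  67.81509694 173.53416592]
side [(0.61, array([626.,  55., 121.])), (0.61, array([501.,  69., 119.])), (0.27, array([448., 332.,   5.])), (0.15, array([ 509., -219.,   -0.]))]
top [(0.44, array([576., 173., 114.]))]
```

```bash
python3 -m crank '{"xyz":[[0,0,-0.1],[0,0,-0.2],[0,0,-0.2],[0,0,-0.2],[0,0,-0.2],[0,0,-0.2],[0,0,-0.2]],"dr":[[0,0,0],[0,0,0],[0,0,0],[0,0,0],[0,0,0],[0,0,0],[0,0,0]],"hand":[0.5,0.5,-1,-1,-1,-1,-1]}' 40
python3 - <<'E'
from h import *
print(arc(pos(205),[197,189,181,173,165,157,149,141]))
print(arc(pos(141),[133,125,117,109,101,93,85,85]))
E
```

```text
t: 8.93
tool_pos: [502.0, 68.5, 114.5]
tcp_rot: [0.001, 0.079, 0.997, 0.001]
force: [-1.1, -0.0, 6.0]
finger_gap: 23.1
grasp_force: 40.0
[[-0.012, 0.033], [-0.02, 0.067], [-0.023, 0.101], [-0.022, 0.136], [-0.015, 0.17], [-0.004, 0.203], [0.012, 0.234], [0.032, 0.263]]
[[0.024, 0.026], [0.051, 0.047], [0.081, 0.065], [0.113, 0.079], [0.147, 0.088], [0.181, 0.092], [0.216, 0.092], [0.216, 0.092]]
```

```bash
python3 -m crank '{"xyz":[[-0.012,0.033,0],[-0.02,0.067,0],[-0.023,0.101,0],[-0.022,0.136,0],[-0.015,0.17,0],[-0.004,0.203,0],[0.012,0.234,0],[0.032,0.263,0]],"dr":[[0,0,0],[0,0,0],[0,0,0],[0,0,0],[0,0,0],[0,0,0],[0,0,0],[0,0,0]],"hand":[-1,-1,-1,-1,-1,-1,-1,-1]}' 40
python3 -m crank '{"xyz":[[0.024,0.026,0],[0.051,0.047,0],[0.081,0.065,0],[0.113,0.079,0],[0.147,0.088,0],[0.181,0.092,0],[0.216,0.092,0],[0.216,0.092,0]],"dr":[[0,0,0],[0,0,0],[0,0,0],[0,0,0],[0,0,0],[0,0,0],[0,0,0],[0,0,0]],"hand":[-1,-1,-1,-1,-1,-1,-1,-1]}' 40
```

```text
t: 9.93
tool_pos: [511.5, 146.8, 114.5]
tcp_rot: [0.001, 0.079, 0.997, -0.0]
force: [-1.2, -4.3, 6.9]
finger_gap: 23.7
grasp_force: 40.2
t: 10.92
tool_pos: [577.1, 174.5, 114.5]
tcp_rot: [0.001, 0.079, 0.997, 0.0]
force: [1.8, -2.0, 5.8]
finger_gap: 23.3
grasp_force: 40.0
```

Smooth, with low forces. I take the next grip the same way, checking it with the camera before descending.

```bash
python3 -m crank '{"xyz":[[0,0,0],[0,0,0],[0,0,0],[0,0,0.1],[0,0,0.2],[-0.125,-0.177,0.2],[-0.249,-0.353,0.2],[-0.249,-0.353,0.2]],"dr":[[0,0,0],[0,0,0],[0,0,0],[0,0,0],[0,0,0],[0,0,0],[0,0,0],[0,0,0]],"hand":[0.5,0.5,0.5,0.5,0.5,0.5,0.5,0.5]}' 40
python3 - <<'E'
from h import *
im=snap();print(env.state()["tool_pos"])
for n in["handle_a","pointer","mark"]:
  for c in PS:print(n,c,[(round(d["p"],2),np.round(d["location"])) for d in env.spot_point(n,c)[:4]])
E
```

```text
t: 11.92
tool_pos: [497.7, 64.4, 173.0]
tcp_rot: [-0.001, 0.082, 0.997, -0.001]
force: [0.7, 0.6, 0.7]
finger_gap: 64.1
grasp_force: 0.0
[500.48873144  68.60081288 173.57671406]
handle_a side [(0.56, array([501.,  72., 119.])), (0.56, array([577., 175., 118.])), (0.49, array([630.,  56., 116.]))]
handle_a top [(0.39, array([575., 173., 119.]))]
pointer side [(0.74, array([451., 335.,   5.])), (0.57, array([ 524., -155.,   57.]))]
pointer top [(0.89, array([ 521., -152.,   56.])), (0.65, array([417., -99.,   3.])), (0.18, array([ 453., -361.,    2.]))]
mark side [(0.81, array([ 371., -446.,   43.])), (0.8, array([ 506., -219.,   54.])), (0.52, array([437.,  41.,  57.])), (0.46, array([ 313., -334.,   36.]))]
mark top [(0.61, array([577., 173., 118.])), (0.48, array([ 375., -450.,   39.])), (0.46, array([ 504., -221.,   53.])), (0.44, array([ 317., -340.,   30.]))]
```

```bash
python3 -m crank '{"xyz":[[0,0,-0.1],[0,0,-0.2],[0,0,-0.2],[0,0,-0.2],[0,0,-0.2],[0,0,-0.2],[0,0,-0.2]],"dr":[[0,0,0],[0,0,0],[0,0,0],[0,0,0],[0,0,0],[0,0,0],[0,0,0]],"hand":[0.5,0.5,-1,-1,-1,-1,-1]}' 40
```

```text
t: 13.2
tool_pos: [501.6, 69.1, 114.5]
tcp_rot: [0.001, 0.079, 0.997, 0.0]
force: [-0.8, -1.3, 5.6]
finger_gap: 23.6
grasp_force: 40.0
```

```bash
python3 -m crank '{"xyz":[[-0.012,0.033,0],[-0.02,0.067,0],[-0.023,0.101,0],[-0.022,0.136,0],[-0.015,0.17,0],[-0.004,0.203,0],[0.012,0.234,0],[0.032,0.263,0]],"dr":[[0,0,0],[0,0,0],[0,0,0],[0,0,0],[0,0,0],[0,0,0],[0,0,0],[0,0,0]],"hand":[-1,-1,-1,-1,-1,-1,-1,-1]}' 40
```

```text
t: 14.2
tool_pos: [511.6, 147.1, 114.5]
tcp_rot: [0.001, 0.079, 0.997, -0.0]
force: [0.8, -4.5, 6.3]
finger_gap: 23.6
grasp_force: 40.1
```

```bash
python3 -m crank '{"xyz":[[0.024,0.026,0],[0.051,0.047,0],[0.081,0.065,0],[0.113,0.079,0],[0.147,0.088,0],[0.181,0.092,0],[0.216,0.092,0],[0.216,0.092,0]],"dr":[[0,0,0],[0,0,0],[0,0,0],[0,0,0],[0,0,0],[0,0,0],[0,0,0],[0,0,0]],"hand":[-1,-1,-1,-1,-1,-1,-1,-1]}' 40
```

```text
t: 15.2
tool_pos: [576.8, 174.6, 114.5]
tcp_rot: [0.001, 0.079, 0.997, -0.0]
force: [-0.5, -2.6, 4.5]
finger_gap: 23.5
grasp_force: 39.9
```

```bash
python3 -m crank '{"xyz":[[0,0,0],[0,0,0],[0,0,0],[0,0,0.1],[0,0,0.2],[-0.125,-0.177,0.2],[-0.249,-0.353,0.2],[-0.249,-0.353,0.2]],"dr":[[0,0,0],[0,0,0],[0,0,0],[0,0,0],[0,0,0],[0,0,0],[0,0,0],[0,0,0]],"hand":[0.5,0.5,0.5,0.5,0.5,0.5,0.5,0.5]}' 40
python3 - <<'E'
from h import *
im=snap();print(env.state()["tool_pos"])
for n in["handle_a","pointer","mark"]:
  for c in PS:print(n,c,[(round(d["p"],2),np.round(d["location"])) for d in env.spot_point(n,c)[:4]])
E
```

```text
t: 16.2
tool_pos: [497.4, 65.1, 173.0]
tcp_rot: [-0.001, 0.082, 0.997, -0.0]
force: [1.0, 0.6, 0.1]
finger_gap: 64.1
grasp_force: 0.0
[500.17352384  69.24026033 173.57167216]
handle_a side [(0.62, array([500.,  67., 116.])), (0.58, array([628.,  56., 117.])), (0.41, array([577., 178., 120.]))]
handle_a top []
pointer side [(0.66, array([ 519., -182.,   55.]))]
pointer top [(0.85, array([ 516., -182.,   57.])), (0.44, array([ 504., -218.,   -1.]))]
mark side [(0.81, array([434.,  38.,  57.])), (0.77, array([ 371., -449.,   45.])), (0.58, array([ 312., -333.,   36.])), (0.54, array([ 506., -219.,   54.]))]
mark top [(0.62, array([ 368., -245.,   -1.])), (0.62, array([734., 240.,   0.])), (0.54, array([ 504., -221.,   52.])), (0.46, array([ 371., -449.,   42.]))]
```

```bash
python3 -m crank '{"xyz":[[0,0,-0.1],[0,0,-0.2],[0,0,-0.2],[0,0,-0.2],[0,0,-0.2],[0,0,-0.2],[0,0,-0.2]],"dr":[[0,0,0],[0,0,0],[0,0,0],[0,0,0],[0,0,0],[0,0,0],[0,0,0]],"hand":[0.5,0.5,-1,-1,-1,-1,-1]}' 40
```

```text
t: 17.48
tool_pos: [501.3, 69.5, 114.5]
tcp_rot: [0.001, 0.079, 0.997, 0.0]
force: [-1.5, -1.6, 6.4]
finger_gap: 23.3
grasp_force: 40.0
```

```bash
python3 -m crank '{"xyz":[[-0.012,0.033,0],[-0.02,0.067,0],[-0.023,0.101,0],[-0.022,0.136,0],[-0.015,0.17,0],[-0.004,0.203,0],[0.012,0.234,0],[0.032,0.263,0]],"dr":[[0,0,0],[0,0,0],[0,0,0],[0,0,0],[0,0,0],[0,0,0],[0,0,0],[0,0,0]],"hand":[-1,-1,-1,-1,-1,-1,-1,-1]}' 40
```

```text
t: 18.48
tool_pos: [511.8, 147.7, 114.5]
tcp_rot: [0.002, 0.079, 0.997, -0.0]
force: [1.8, -6.1, 5.6]
finger_gap: 23.5
grasp_force: 40.0
```

```bash
python3 -m crank '{"xyz":[[0.024,0.026,0],[0.051,0.047,0],[0.081,0.065,0],[0.113,0.079,0],[0.147,0.088,0],[0.181,0.092,0],[0.216,0.092,0],[0.216,0.092,0]],"dr":[[0,0,0],[0,0,0],[0,0,0],[0,0,0],[0,0,0],[0,0,0],[0,0,0],[0,0,0]],"hand":[-1,-1,-1,-1,-1,-1,-1,-1]}' 40
```

```text
t: 19.48
tool_pos: [576.6, 174.7, 114.5]
tcp_rot: [0.001, 0.08, 0.997, -0.0]
force: [0.9, -4.5, 6.3]
finger_gap: 23.5
grasp_force: 40.0
```

```bash
python3 -m crank '{"xyz":[[0,0,0],[0,0,0],[0,0,0],[0,0,0.1],[0,0,0.2],[-0.125,-0.177,0.2],[-0.249,-0.353,0.2],[-0.249,-0.353,0.2]],"dr":[[0,0,0],[0,0,0],[0,0,0],[0,0,0],[0,0,0],[0,0,0],[0,0,0],[0,0,0]],"hand":[0.5,0.5,0.5,0.5,0.5,0.5,0.5,0.5]}' 40
python3 - <<'E'
from h import *
print(env.state()["tool_pos"])
for i in range(3):
  im=snap()
  for n in["handle_a","pointer","mark"]:
    for c in PS:print(n,c,[(np.round(d["location"],1)) for d in env.spot_point(n,c)[:4] if 485<d["location"][0]<530])
a=np.hstack([cv2.resize(im["side"][250:310,300:370],None,fx=5.7,fy=5.7,interpolation=2),cv2.resize(im["top"][190:250,335:405],None,fx=5.7,fy=5.7,interpolation=2)])
cv2.imwrite("pics/crop3.png",a[:,:,::-1])
print(arc(pos(205),[200,194,188,182,176,170,164,158]),arc(pos(158),[153,150,149,148,147,146,145]))
E
```

```text
t: 20.48
tool_pos: [497.0, 65.9, 172.9]
tcp_rot: [-0.001, 0.082, 0.997, -0.0]
force: [-0.1, 0.1, -0.1]
finger_gap: 64.4
grasp_force: 0.0
[497.04360427  65.88508315 172.93071897]
handle_a side [array([500.3,  68. , 118.7])]
handle_a top []
pointer side [array([ 515.4, -207.9,   56.8])]
pointer top [array([ 513.5, -207.6,   54.2])]
mark side [array([ 505.6, -218.8,   55.4])]
mark top [array([ 501.5, -222.2,   53.7])]
handle_a side [array([501.5,  69.3, 118.3])]
handle_a top []
pointer side [array([ 513.6, -209.7,   56.7])]
pointer top [array([ 511.9, -207.3,   54.3])]
mark side [array([ 503.7, -219.9,   53.2])]
mark top [array([ 503.3, -220.1,   53.6])]
handle_a side [array([497.7,  68.4, 117.4])]
handle_a top []
pointer side [array([ 513.8, -210.8,   60. ])]
pointer top [array([ 513.5, -206.6,   55.4])]
mark side [array([ 503.4, -217.3,   55.8])]
mark top [array([ 503.2, -217.8,   52.7])]
[[-0.008, 0.02], [-0.016, 0.045], [-0.021, 0.071], [-0.023, 0.097], [-0.023, 0.123], [-0.02, 0.149], [-0.014, 0.175], [-0.005, 0.199]] [[0.009, 0.02], [0.015, 0.031], [0.018, 0.035], [0.02, 0.039], [0.022, 0.043], [0.025, 0.046], [0.027, 0.05]]
```

View pics/crop3.png

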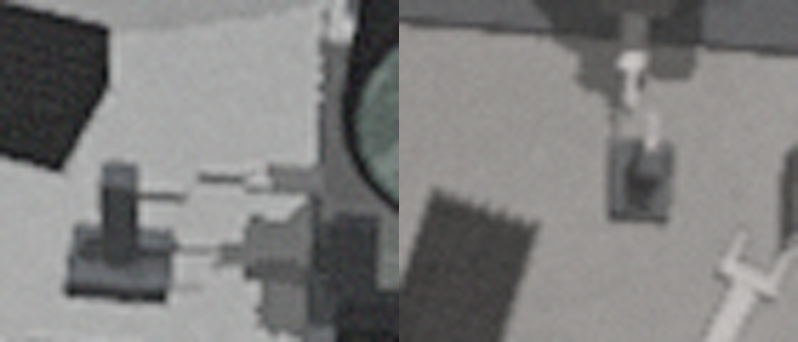

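In the crop the pointer tip is at (198,177) and the tongue tip at (187,196) in the side half. About 12.5 mm remains, which is about 56°. I turn about 50° on the next grip, then measure while still holding it.

```bash
python3 -m crank '{"xyz":[[0,0,-0.1],[0,0,-0.2],[0,0,-0.2],[0,0,-0.2],[0,0,-0.2],[0,0,-0.2],[0,0,-0.2]],"dr":[[0,0,0],[0,0,0],[0,0,0],[0,0,0],[0,0,0],[0,0,0],[0,0,0]],"hand":[0.5,0.5,-1,-1,-1,-1,-1]}' 40
python3 - <<'E'
from h import *
print(arc(pos(203),[196,189,182,175,168,161,154,153]))
E
```

```text
t: 22.55
tool_pos: [500.9, 69.8, 114.6]
tcp_rot: [0.001, 0.079, 0.997, 0.0]
force: [-2.5, -2.0, 6.3]
finger_gap: 23.3
grasp_force: 39.8
[[-0.01, 0.029], [-0.017, 0.059], [-0.02, 0.089], [-0.019, 0.119], [-0.014, 0.15], [-0.006, 0.179], [0.005, 0.207], [0.007, 0.211]]
```

```bash
python3 -m crank '{"xyz":[[-0.01,0.029,0],[-0.017,0.059,0],[-0.02,0.089,0],[-0.019,0.119,0],[-0.014,0.15,0],[-0.006,0.179,0],[0.005,0.207,0],[0.007,0.211,0]],"dr":[[0,0,0],[0,0,0],[0,0,0],[0,0,0],[0,0,0],[0,0,0],[0,0,0],[0,0,0]],"hand":[-1,-1,-1,-1,-1,-1,-1,-1]}' 40
python3 - <<'E'
from h import *
print(env.state()["tool_pos"])
D=[]
for i in range(6):
  im=snap(); r=[]
  for n in["pointer","mark"]:
    for c in PS:
      q=[d["location"] for d in env.spot_point(n,c) if np.linalg.norm(np.array(d["location"])-[508,-219,55])<22]
      r.append(q[0] if q else [np.nan]*3)
  D.append(r)
D=np.array(D);print(np.nanmean(D,0).round(2));d=D[:,:2]-D[:,2:]
print((-d[...,0]*np.sin(-.16)+d[...,1]*np.cos(.16)).round(1))
a=np.hstack([cv2.resize(im["side"][260:310,310:360],None,fx=8,fy=8,interpolation=2),cv2.resize(im["top"][190:240,350:400],None,fx=8,fy=8,interpolation=2)])
cv2.imwrite("pics/crop4.png",a[:,:,::-1])
E
```

```text
t: 23.55
tool_pos: [502.9, 134.2, 114.6]
tcp_rot: [0.001, 0.079, 0.997, 0.0]
force: [-2.6, -2.0, 6.4]
finger_gap: 23.5
grasp_force: 40.0
[502.91584768 134.20817306 114.58632459]
[[ 512.02 -220.43   55.98]
 [ 510.27 -218.73   55.58]
 [ 505.82 -219.04   53.28]
 [ 503.58 -220.58   52.23]]
[[-1.   0.2]
 [ 2.1  4.4]
 [ 2.4  4.6]
 [-5.5  1.6]
 [-1.3  3.9]
 [ nan  2.6]]
```

View pics/crop4.png

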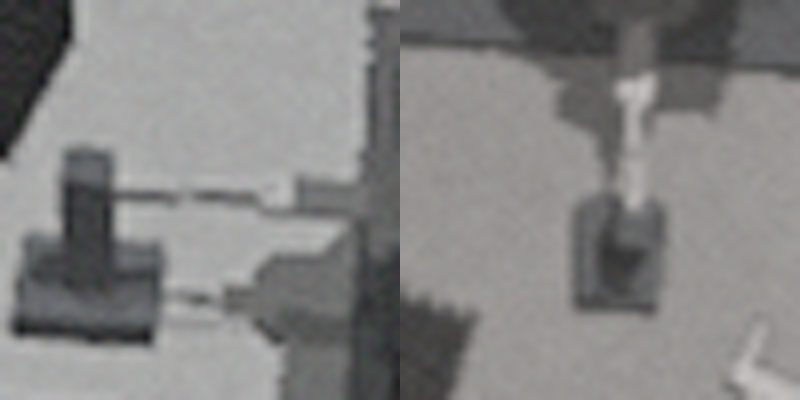

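The tips nearly meet in the crop: side-half tongue tip at (180,195), pointer tip at (195,192). For the last millimetres I rectify the z = 55 mm plane in the rig's axes and compare the two tongues directly.

```bash
cat >> h.py <<'E'
def rect(n=8,yaw=-.158,s=10):
    "rig-aligned patch of plane z=55 round the mark: rows rig y (+ up), cols rig x; s px per mm"
    u=np.arange(-30,40,1/s);v=np.arange(15,-15,-1/s);U,V=np.meshgrid(u,v)
    X=505+U*np.cos(yaw)-V*np.sin(yaw);Y=-219.5+U*np.sin(yaw)+V*np.cos(yaw)
    out={}
    for c in PS:
        im=np.mean([env.capture(c).astype(float) for _ in range(n)],0).mean(2).astype(np.float32)
        q=np.einsum("ij,jhw->ihw",PS[c],np.stack([X,Y,0*X+55,0*X+1]))
        out[c]=cv2.remap(im,(q[0]/q[2]).astype(np.float32),(q[1]/q[2]).astype(np.float32),cv2.INTER_CUBIC)
    return out
E
python3 - <<'E'
from h import *
o=rect();np.savez("r1.npz",**o)
a=np.vstack([o["side"],o["top"]]);cv2.imwrite("pics/rect1.png",np.clip(a,0,255).astype(np.uint8))
E
```

```text
(no output)
```

View pics/rect1.png

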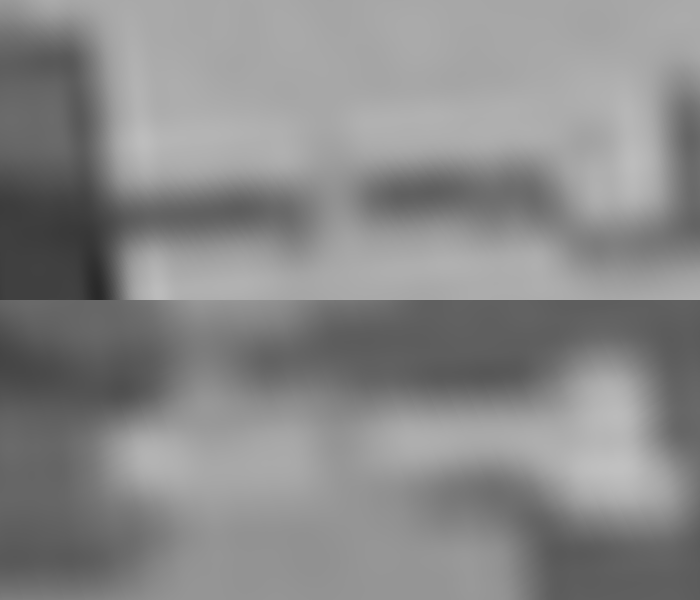

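```bash
cat >> h.py <<'E'
def gap(o):
    for c,sg,w in(("side",-1,(150,250)),("top",1,(105,190))):
        cols={"mark":range(140,280,10),"pointer":range(385,520,10)};L={}
        for k,cs in cols.items():
            p=[]
            for x in cs:
                g=cv2.blur(o[c],(9,9))[w[0]:w[1],x]*sg;g=np.clip(g-np.percentile(g,60),0,None)
                p.append((g*np.arange(*w)).sum()/g.sum())
            f=np.polyfit(list(cs),p,1);L[k]=np.mean(p);print(c,k,"row",np.mean(p).round(1),"slope",f[0].round(3))
        print(c,"gap mm",((L["mark"]-L["pointer"])/10).round(2))
E
python3 - <<'E'
from h import *
gap(np.load("r1.npz"))
from scipy.ndimage import gaussian_filter
# rail direction at rail height from top view
E
```

```text
side mark row 213.5 slope -0.061
side pointer row 194.2 slope -0.01
side gap mm 1.93
top mark row 163.9 slope 0.047
top pointer row 139.6 slope -0.057
top gap mm 2.43
```

```bash
python3 -m crank '{"xyz":[[0.01,0.018,0],[0.02,0.034,0],[0.02,0.034,0],[0.02,0.034,0]],"dr":[[0,0,0],[0,0,0],[0,0,0],[0,0,0]],"hand":[-1,-1,-1,-1]}' 40
python3 - <<'E'
from h import *
o=rect();np.savez("r2.npz",**o);gap(o)
a=np.vstack([o["side"],o["top"]]);cv2.imwrite("pics/rect2.png",np.clip(a,0,255).astype(np.uint8))
for c in PS:
    im=np.mean([env.capture(c).astype(float) for _ in range(4)],0).mean(2).astype(np.uint8)
    H=np.linalg.inv(PS[c][:,[0,1,3]]+np.outer(PS[c][:,2],[0,0,45.]))
    for l in cv2.createLineSegmentDetector().detect(im)[0][:,0]:
        p=[(lambda q:q[:2]/q[2])(H@[l[i],l[i+1],1]) for i in(0,2)]
        m=(p[0]+p[1])/2;d=p[1]-p[0];n=np.linalg.norm(d)
        if n>90 and 500<m[0]<760 and -500<m[1]<-150 and abs(d[1])>.9*n:print(c,m.round(),n.round(),"yaw",round(float(-np.arctan(d[0]/d[1])),4))
E
```

```text
t: 26.65
tool_pos: [509.3, 144.5, 114.6]
tcp_rot: [0.001, 0.079, 0.997, 0.001]
force: [-1.6, -0.0, 5.6]
finger_gap: 23.3
grasp_force: 39.8
side mark row 213.5 slope -0.062
side pointer row 220.3 slope -0.034
side gap mm -0.68
top mark row 162.9 slope 0.048
top pointer row 163.0 slope -0.049
top gap mm -0.01
side [ 702. -356.] 106.0 yaw -0.3608
side [ 725. -231.] 134.0 yaw -0.3282
side [ 670. -479.] 101.0 yaw 0.108
side [ 554. -354.] 146.0 yaw -0.1508
top [ 533. -319.] 103.0 yaw -0.1714
top [ 685. -377.] 93.0 yaw -0.1762
```

View pics/rect2.png

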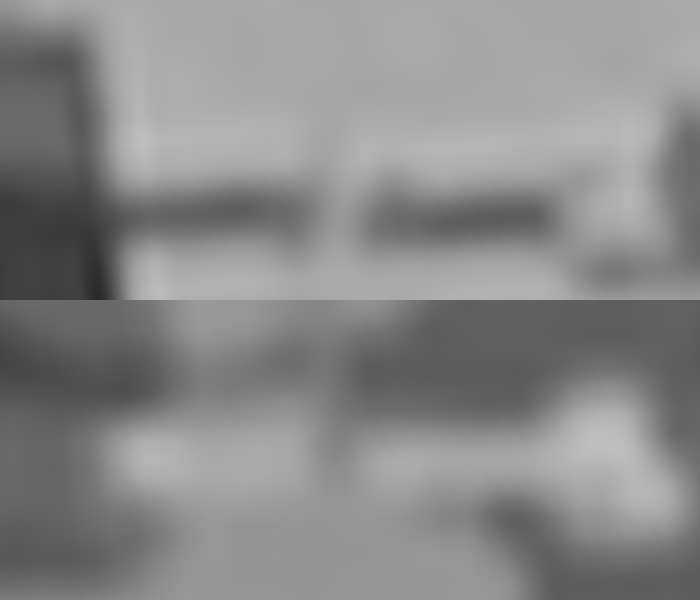

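Aligned to within about 0.3 mm in both views: side rows 213/220, top rows 163/163. I release, withdraw upward and check again.

```bash
python3 -m crank '{"xyz":[[0,0,0],[0,0,0],[0,0,0],[0,0,0.1],[0,0,0.25],[-0.1,0,0.4],[-0.2,0,0.5],[-0.2,0,0.5]],"dr":[[0,0,0],[0,0,0],[0,0,0],[0,0,0],[0,0,0],[0,0,0],[0,0,0],[0,0,0]],"hand":[0.5,0.5,0.5,0.5,0.5,0.5,0.5,0.5]}' 40
python3 - <<'E'
from h import *
o=rect();gap(o)
im=snap();print(env.state()["tool_pos"],env.state()["force"])
cv2.imwrite("pics/end.png",im["side"][:,:,::-1])
E
```

```text
t: 28.85
tool_pos: [448.2, 144.4, 265.6]
tcp_rot: [0.002, 0.078, 0.997, 0.002]
force: [-0.1, 0.5, -0.7]
finger_gap: 64.2
grasp_force: 0.0
side mark row 213.5 slope -0.062
side pointer row 220.3 slope -0.04
side gap mm -0.68
top mark row 163.5 slope 0.046
top pointer row 163.1 slope -0.051
top gap mm 0.05
[448.25734115 143.70246769 263.39298315] [-0.251645   -0.08775222  0.20924573]
```

View pics/end.png

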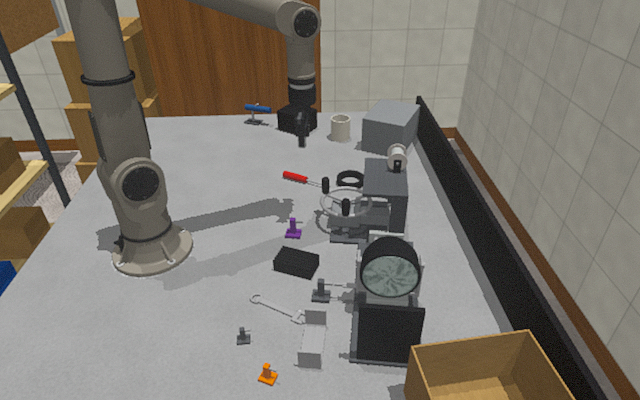

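The final picture shows the pointer meeting the post's tongue at about (332,285), the gripper clear at (302,130), and everything else where it was.

```bash
python3 -c "
from workcell import env
print(env.sign_off())"
```

```text
the job is handed in; nothing more can be done
None
```

The job is handed in: I wound the wheel about 1.4 turns over five grips, and after release the pointer measured 0.05 mm (top view) to 0.7 mm (side view) from the mark; the lamp and the loose things were not touched.

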